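Find the rocking corner of the paper trimmer and shim it

ROBOT

A 7-joint arm with a two-finger parallel gripper is mounted at the origin on the work surface. World frame = base frame: x ahead of the robot, y to its left, z up, the work surface at z = 0. Lengths are in m, angles in rad, forces in N, time in s.
With the tool pointing down it reaches from about 0.4 to 0.85 m from the base axis. Payload 10.4 kg.
Tool frame: the origin (TCP) lies between the finger pads; the fingertips stand 11 mm ahead of it and the grasp point (between the pads) lies 8 mm behind it; z points along the fingers, y is the direction in which the jaws open and shut (so a half turn about z gives the same grasp; the last joint's range is limited). The gripper opens to 87 mm and grips with 3 to 60 N. Pads are 19 mm wide; open, the fingers measure 117 mm over their backs; the gripper's body (75 mm by 190 mm) begins 51 mm behind the grasp point.
Start: joints at [1.132, 0.332, -0.065, 1.46, 0.022, 1.35, -0.088], TCP at [0.252, -0.572, 0.234] pointing down, gripper open.
Joint ranges: [-2.6, 2.6], [-0.5, 2.12], [-1.47, 1.34], [0.16, 2.42], [-1.27, 4.41], [0.06, 2.06], [-2.6, 2.6]. Speed limits (rad/s): [2.22, 2.22, 2.79, 2.79, 3.14, 3.14, 3.14].

INTERFACE

Orientations are given as a unit quaternion [x, y, z, w].
In Python, from bench import r, eyes gives the robot as it stands.
- The arm moves only by the shell command python3 -m inch 'ROWS' [FORCE]. ROWS is a JSON object of lists of equal length, an entry for each row: "translation": the shift along the world's x, y, z scaled (see below), a list of three; "rot": the turn, a rotation vector about the world's x, y, z scaled (see below), a list of three; "jaw": the finger opening in mm, from 0 to 87. In form: {"translation": [[tx, ty, tz], ...], "rot": [[ax, ay, az], ...], "jaw": [jaw, ...]}. A call has 1 to 20 rows; each row is the pose to reach, as a shift and turn from the pose measured when the call began; what a row does not reach only later rows make up. The controller multiplies each number of a shift by 100 mm and each number of a turn by 60 degrees. A row lasts 1/10 s, in which the tool goes at most 50 mm and 8.59 degrees, less where a joint would pass 70% of its speed; a pose out of reach is approached as far as the arm can. A call with a number of a shift or a turn outside -1 to 1 is refused whole. A call with a gripper value outside its range is refused whole. The fingers move at their own pace and stop on an object; FORCE is the grip in N (left out, the last holds). Time passes only in rows, so rows that repeat a pose let the fingers close. It gives the time, the measured TCP pose, the force and the opening at its end, in the units of the state.
- r.read_state(): the state, without advancing time (a new reading comes with each control period).
- eyes.camera(name): name is "scene" or "top" or "wrist"; returns the picture (384x512x3 uint8, blue, green, red); there is no depth.
- eyes.calibration(name): a dict with "fx", "fy", "cx", "cy" (pixels), "R" (3x3) and "t" (3): a world point X has camera coordinates R X + t; the wrist camera has in their place "hand_eye" (4x4, takes a point from camera to tool coordinates, whose origin is the TCP and whose axes are the flange's). Camera axes: x right, y down, z forward; pixel columns grow to the right and rows downward; lengths in m; the calibration is good to about 2 mm. A picture is of the moment at which its call begins: read the wrist's pose just before it. calibration takes no time and is no camera call.
- r.close_job(): hands the job in, once; it reports no verdict.
The state is a dict: "time": time; "joint_positions": joint angles; "joint_vel": joint speeds; "joint_torque": joint torques, N m; "ee_pos": TCP position; "eef_rot": TCP orientation; "ft_force": force on the tool from outside, world axes, zero at the start; "torque": the same for the moment, N m; "width": finger opening in m.
Only numpy, scipy, OpenCV 4.12 (cv2) and the standard library are available. Lean on these libraries where they do the work, as an engineer would, in place of code of your own. Each camera call takes 0.05 s, during which the arm holds its last target. There are 200 camera calls.

TASK

The small paper trimmer rocks on one of its four feet: press down on the steel discs at its corners, one after another, until you find the corner that dips under the push. Then press that corner's sloping shim flap down flat, leaving the other three flaps standing. Only touch and press: do not pick up or shift the trimmer or anything around it.

Things in the scene. Friction and masses are not known exactly. Their poses are not given: they have to be found in the camera images.
- base_board: Fixed white board, 190 x 310 x 6 mm; origin at the centre of its underside on the bench; x points away from the robot (near to far), y left, z up; yawed up to 0.3 rad. The flap hinges (axes along board x) lie 14 mm above the bench at board x = -65 (near) or +65 mm (far), y = +98 (left) or -98 mm (right).
- trimmer: Small grey paper trimmer, 0.7 kg: loose plate 170 x 210 x 10 mm level on 4 like feet, low rail and black cutter head mid-plate (34 mm above underside). Origin: centre of underside, 36.5 mm above the bench; axes as the board's. One foot, varying, gives: sinks from about 3 N, fully (4 mm) by 7 N, springs back. (In the rules: foot3_c0.) The rest are rigid; sight cannot tell.
- corner_near_left (a point): Centre of the top face of the round steel disc (18 mm across, 3 mm high) on the near left corner of the plate, the place to press. Trimmer x = -65, y = +83 mm and 13 mm above the plate's underside (49.5 mm above the bench at rest).
- corner_near_right (a point): Centre of the top face of the round steel disc (18 mm across, 3 mm high) on the near right corner of the plate, the place to press. Trimmer x = -65, y = -83 mm and 13 mm above the plate's underside (49.5 mm above the bench at rest).
- corner_far_left (a point): Centre of the top face of the round steel disc (18 mm across, 3 mm high) on the far left corner of the plate, the place to press. Trimmer x = +65, y = +83 mm and 13 mm above the plate's underside (49.5 mm above the bench at rest).
- corner_far_right (a point): Centre of the top face of the round steel disc (18 mm across, 3 mm high) on the far right corner of the plate, the place to press. Trimmer x = +65, y = -83 mm and 13 mm above the plate's underside (49.5 mm above the bench at rest).
- shim_near_left (a joint): Hinge angle (rad) of the shim flap at the near left corner: steel leaf 24 mm wide, 3 mm thick, reaching 48 mm from its hinge out to the left (+y) (plate edge 7 mm outside the hinge). 0 = sloping up and outward at 50 degrees; 0.87 = flat, its top 15.5 mm above the bench, its nose up under the plate. Starts at 0 to 0.15, stiff (0.09 N m, about 3 N pressed 30 mm out) and stays where it is left.
- shim_near_right (a joint): Hinge angle (rad) of the shim flap at the near right corner: steel leaf 24 mm wide, 3 mm thick, reaching 48 mm from its hinge out to the right (-y) (plate edge 7 mm outside the hinge). 0 = sloping up and outward at 50 degrees; 0.87 = flat, its top 15.5 mm above the bench, its nose up under the plate. Starts at 0 to 0.15, stiff (0.09 N m, about 3 N pressed 30 mm out) and stays where it is left.
- shim_far_left (a joint): Hinge angle (rad) of the shim flap at the far left corner: steel leaf 24 mm wide, 3 mm thick, reaching 48 mm from its hinge out to the left (+y) (plate edge 7 mm outside the hinge). 0 = sloping up and outward at 50 degrees; 0.87 = flat, its top 15.5 mm above the bench, its nose up under the plate. Starts at 0 to 0.15, stiff (0.09 N m, about 3 N pressed 30 mm out) and stays where it is left.
- shim_far_right (a joint): Hinge angle (rad) of the shim flap at the far right corner: steel leaf 24 mm wide, 3 mm thick, reaching 48 mm from its hinge out to the right (-y) (plate edge 7 mm outside the hinge). 0 = sloping up and outward at 50 degrees; 0.87 = flat, its top 15.5 mm above the bench, its nose up under the plate. Starts at 0 to 0.15, stiff (0.09 N m, about 3 N pressed 30 mm out) and stays where it is left.
- bottle: Bystander: amber bottle, 56 mm across, 120 mm high, standing; origin under its centre.
- weight: Bystander: brass weight with a knob, 52 mm across, 58 mm high; origin under its centre.
- tub: Bystander: white open tub, 90 mm across, 60 mm high; origin under its centre.
- brush: Bystander: brush lying on the bench beyond the board, handle along its x axis; origin at its underside.

How it is judged:
On the way, in this order (a step that is already met when the one before it is completed fails the run):
1. the rocking corner dips (by more than 2 mm) under a push from the fingers (contact force between the fingers and trimmer above 1 N and ((horizontal distance between foot3_c0 and corner_near_left below 0.05 m and height (world z) of corner_near_left below 0.0475 m) or (horizontal distance between foot3_c0 and corner_near_right below 0.05 m and height (world z) of corner_near_right below 0.0475 m) or (horizontal distance between foot3_c0 and corner_far_left below 0.05 m and height (world z) of corner_far_left below 0.0475 m) or (horizontal distance between foot3_c0 and corner_far_right below 0.05 m and height (world z) of corner_far_right below 0.0475 m))), for 0.05 s.
2. that corner's shim flap is flat (past 0.80 of 0.87 rad) (((horizontal distance between foot3_c0 and corner_near_left below 0.05 m and value of joint shim_near_left above 0.8 rad and value of joint each of shim_near_right, shim_far_left, shim_far_right below 0.4 rad) or (horizontal distance between foot3_c0 and corner_near_right below 0.05 m and value of joint shim_near_right above 0.8 rad and value of joint each of shim_near_left, shim_far_left, shim_far_right below 0.4 rad) or (horizontal distance between foot3_c0 and corner_far_left below 0.05 m and value of joint shim_far_left above 0.8 rad and value of joint each of shim_near_left, shim_near_right, shim_far_right below 0.4 rad) or (horizontal distance between foot3_c0 and corner_far_right below 0.05 m and value of joint shim_far_right above 0.8 rad and value of joint each of shim_near_left, shim_near_right, shim_far_left below 0.4 rad))), for 0.2 s.
At the end, for the whole second after the job is handed in: The flap at the rocking corner lies flat (joint over 0.80 rad), the other three still stand (under 0.40 rad), the trimmer rests level on its feet within 15 mm of where it was, and the bottle, weight, tub and brush are within 20 mm of where they were (((horizontal distance between foot3_c0 and corner_near_left below 0.05 m and value of joint shim_near_left above 0.8 rad and value of joint each of shim_near_right, shim_far_left, shim_far_right below 0.4 rad) or (horizontal distance between foot3_c0 and corner_near_right below 0.05 m and value of joint shim_near_right above 0.8 rad and value of joint each of shim_near_left, shim_far_left, shim_far_right below 0.4 rad) or (horizontal distance between foot3_c0 and corner_far_left below 0.05 m and value of joint shim_far_left above 0.8 rad and value of joint each of shim_near_left, shim_near_right, shim_far_right below 0.4 rad) or (horizontal distance between foot3_c0 and corner_far_right below 0.05 m and value of joint shim_far_right above 0.8 rad and value of joint each of shim_near_left, shim_near_right, shim_far_left below 0.4 rad)) and height (world z) of trimmer between 0.0335 and 0.0395 m and angle between trimmer's own z axis and vertical below 0.02 rad and distance of trimmer from where it was at the start of the episode below 0.015 m and linear speed of trimmer below 0.02 m/s and distance of each of bottle, weight, tub, brush from where it was at the start of the episode below 0.02 m); the robot touches nothing.
It fails at once if a shim flap at a corner that does not rock is pressed down (past 0.40 rad) ((not (horizontal distance between foot3_c0 and corner_near_left below 0.05 m) and value of joint shim_near_left above 0.4 rad) or (not (horizontal distance between foot3_c0 and corner_near_right below 0.05 m) and value of joint shim_near_right above 0.4 rad) or (not (horizontal distance between foot3_c0 and corner_far_left below 0.05 m) and value of joint shim_far_left above 0.4 rad) or (not (horizontal distance between foot3_c0 and corner_far_right below 0.05 m) and value of joint shim_far_right above 0.4 rad)).
It fails at once if the trimmer is lifted (more than 10 mm), tipped or shoved (more than 15 mm) (height (world z) of trimmer above 0.0465 m or angle between trimmer's own z axis and vertical above 0.08 rad or distance of trimmer from where it was at the start of the episode above 0.015 m).
It fails at once if a bystander (bottle, weight, tub, brush) is moved more than 20 mm (distance of any of bottle, weight, tub, brush from where it was at the start of the episode above 0.02 m).
It also fails if it takes over 58 s, if anything falls off the work surface, if the arm or the gripper's body presses on something with over 40 N, if the wrist force passes 120 N, or if a joint passes its speed limit or range.

## Working session

There is one attempt and no reset: what is moved stays moved. The work goes in short steps, Python scripts to look and compute and a shell command to move; the robot and the scene stay as the last step left them, time stands still between calls to the robot, and variables do not carry over. Pictures are saved under pics/ and viewed, about 8 in all and at most 12, crops included, and the job is handed in when it is done.

```bash
mkdir -p pics; ls
python3 - <<'E'
from bench import r, eyes
import cv2
s=r.read_state();print(s)
for n in("top","scene"):
    im=eyes.camera(n);cv2.imwrite(f"pics/{n}0.png",im);c=eyes.calibration(n);print(n,c)
E
```

```text
pics
{'time': 0.0, 'joint_positions': array([ 1.13241005,  0.33282804, -0.06470202,  1.46095027,  0.0216095 ,
        1.34991123, -0.08850637]), 'joint_vel': array([ 0.00111081,  0.00054974, -0.00120764, -0.00036367, -0.00024731,
        0.00076689, -0.00063942]), 'joint_torque': array([-3.38172058e-04, -6.23250461e+01,  2.46615621e-02, -3.89899671e+01,
       -6.12668367e-02,  3.98659345e-02,  1.18667708e-04]), 'ee_pos': array([ 0.25228297, -0.5714056 ,  0.23277704]), 'eef_rot': array([ 9.78465759e-01,  2.06408012e-01, -1.81368527e-04, -6.76616016e-04]), 'ft_force': array([ 0.03979891, -0.36103184,  1.07019942]), 'torque': array([ 0.02243871, -0.01869625, -0.0128896 ]), 'width': 0.08665447285292024}
top {'fx': 444.232948594308, 'fy': 444.232948594308, 'cx': 251.86210554201716, 'cy': 187.7680107764867, 'R': array([[-0.01021364, -0.99986689,  0.01272368],
       [-0.9831939 ,  0.0077222 , -0.18240102],
       [ 0.18227848, -0.01437282, -0.98314189]]), 't': array([0.03377503, 0.62482823, 0.93361052])}
scene {'fx': 394.7208431701328, 'fy': 394.7208431701328, 'cx': 252.12165289774126, 'cy': 193.49269534034525, 'R': array([[ 0.53213432,  0.84652654,  0.01502952],
       [ 0.66424806, -0.40641373, -0.62737739],
       [-0.52498341,  0.34383237, -0.77857031]]), 't': array([-0.35904637, -0.37374076,  1.23063855])}
```

View pics/top0.png

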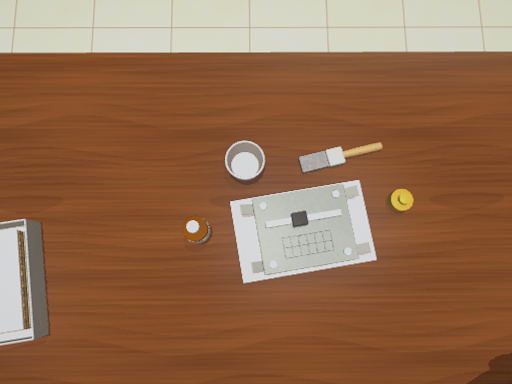

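View pics/scene0.png

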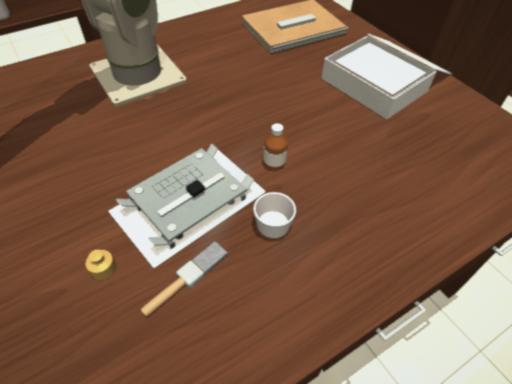

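The top view shows the discs at about (264,206) far left, (336,194) far right, (273,265) near left and (348,251) near right. The bottle is at (197,230), to the left of the board.

```bash
cat > h.py <<'E'
from bench import r, eyes
import cv2, numpy as np
from scipy.spatial.transform import Rotation as Ro
from scipy.optimize import least_squares
def ray(c,p,z):
    K=np.array([(p[0]-c["cx"])/c["fx"],(p[1]-c["cy"])/c["fy"],1]); R=np.array(c["R"]);t=np.array(c["t"])
    o=-R.T@t; d=R.T@K; return o+d*(z-o[2])/d[2]
E
python3 - <<'E'
from h import *
im=cv2.imread("pics/top0.png");g=im.min(2).astype(float);c=eyes.calibration("top")
P=[(264,206),(336,194),(273,265),(348,251)];loc=np.array([[65,83],[65,-83],[-65,83],[-65,-83]])/1e3
W=[]
for x,y in P:
    w=g[y-6:y+7,x-6:x+7]; m=np.clip(w-np.median(w)-12,0,None)
    yy,xx=np.mgrid[y-6:y+7,x-6:x+7]; m*=np.hypot(xx-x,yy-y)<6; p=((m*xx).sum()/m.sum(),(m*yy).sum()/m.sum())
    W.append(ray(c,p,.0495)[:2]); print(p,W[-1].round(4))
W=np.array(W)
f=lambda q:(loc@np.array([[np.cos(q[2]),np.sin(q[2])],[-np.sin(q[2]),np.cos(q[2])]])+q[:2]-W).ravel()
s=least_squares(f,[.5,0,.1]);q=s.x;print("pose",q.round(4),"res mm",(f(q)*1e3).round(1))
M=np.array([[np.cos(q[2]),np.sin(q[2])],[-np.sin(q[2]),np.cos(q[2])]])
print("discs",(loc@M+q[:2]).round(4))
print("flap press pts y=130",(np.array([[65,130],[65,-130],[-65,130],[-65,-130]])/1e3@M+q[:2]).round(4))
for n,p,z in(("bottletop",(193,226),.12),("weight top",(403,199),.058),("tub rim",(245,161),.06)):
    w=ray(c,p,z)[:2];print(n,w.round(3),"board",((w-q[:2])@M.T).round(3))
s=r.read_state();y=Ro.from_quat(s["eef_rot"]).as_matrix()[:,1];a=np.arctan2(y[1],y[0]);print("turn",q[2]-a,(q[2]-a)/(np.pi/3))
E
```

```text
(np.float64(262.5673624288425), np.float64(205.36242884250476)) [0.5864 0.0045]
(np.float64(335.39959225280325), np.float64(193.2670744138634)) [ 0.6125 -0.1597]
(np.float64(272.9327548806941), np.float64(263.8091106290672)) [ 0.4576 -0.0162]
(np.float64(347.48209718670074), np.float64(250.83631713554988)) [ 0.484  -0.1806]
pose [ 0.5351 -0.088   0.1592] res mm [-0.3 -0.3 -0.   0.1  0.2 -0.1  0.1  0.3]
discs [[ 0.5861  0.0043]
 [ 0.6125 -0.1596]
 [ 0.4578 -0.0164]
 [ 0.4841 -0.1803]]
flap press pts y=130 [[ 0.5787  0.0507]
 [ 0.6199 -0.2061]
 [ 0.4503  0.0301]
 [ 0.4915 -0.2267]]
bottletop [0.535 0.151] board [0.037 0.236]
weight top [ 0.597 -0.308] board [ 0.026 -0.227]
tub rim [0.686 0.043] board [0.17  0.105]
turn 1.3141287095201868 1.2549004798746672
```

```bash
R='{"translation":[[0.3,0.5,0],[0.6,1,0],[0.6,1,0],[0.6,1,0]],"rot":[[0,0,0.1],[0,0,0.2],[0,0,0.3],[0,0,0.31]],"jaw":[0,0,0,0]}'; :
python3 -m inch '{"translation":[[0.3,0.5,0],[0.6,1,0],[0.6,1,0],[0.6,1,0]],"rot":[[0,0,0.1],[0,0,0.2],[0,0,0.3],[0,0,0.31]],"jaw":[0,0,0,0]}' 10
python3 -m inch '{"translation":[[0.3,0.5,0],[0.6,1,0],[0.6,1,0],[0.6,1,0]],"rot":[[0,0,0.1],[0,0,0.2],[0,0,0.3],[0,0,0.31]],"jaw":[0,0,0,0]}'
python3 -m inch '{"translation":[[0.3,0.5,0],[0.6,1,0],[0.6,1,0],[0.6,1,0]],"rot":[[0,0,0.1],[0,0,0.2],[0,0,0.3],[0,0,0.31]],"jaw":[0,0,0,0]}'
python3 -m inch '{"translation":[[0.2,0.4,0],[0.5,0.9,-0.5],[0.5,0.9,-0.9],[0.5,0.9,-1],[0.5,0.9,-1],[0.5,0.9,-1]],"rot":[[0,0,0.1],[0,0,0.2],[0,0,0.3],[0,0,0.31],[0,0,0.31],[0,0,0.31]],"jaw":[0,0,0,0,0,0]}'
cat >> h.py <<'E'
Q=np.array([0.5351,-0.088,0.1592])
def go(bx,by,z):
    s=r.read_state();c_,s_=np.cos(Q[2]),np.sin(Q[2]);t=np.array([Q[0]+c_*bx-s_*by,Q[1]+s_*bx+c_*by,z])
    m=Ro.from_quat(s["eef_rot"]).as_matrix()
    y=np.array([c_,s_,0]);zz=np.array([0,0,-1.]);T=np.c_[np.cross(y,zz),y,zz]
    print("t",s["time"],"pos",s["ee_pos"].round(4),"shift",((t-s["ee_pos"])*10).round(3),"rot",(Ro.from_matrix(T@m.T).as_rotvec()/(np.pi/3)).round(4),"F",s["ft_force"].round(2),s["width"])
E
python3 -c "
from h import *
go(-.065,-.083,.0605)"
```

```text
time: 0.5
ee_pos: [0.3146, -0.4687, 0.2329]
eef_rot: [0.931, 0.366, 0.0, -0.001]
ft_force: [-0.5, -0.5, 1.0]
width: 0.0628
time: 0.9
ee_pos: [0.3762, -0.3666, 0.233]
eef_rot: [0.858, 0.514, 0.0, -0.001]
ft_force: [-0.2, -0.7, -0.0]
width: 0.0313
time: 1.3
ee_pos: [0.4373, -0.2652, 0.2329]
eef_rot: [0.762, 0.647, 0.0, -0.001]
ft_force: [-0.4, -0.5, 0.3]
width: 0.0028
time: 1.9
ee_pos: [0.487, -0.1776, 0.1334]
eef_rot: [0.65, 0.76, -0.0, -0.001]
ft_force: [-0.1, -0.4, 0.8]
width: 0.0004
t 1.9 pos [ 0.487  -0.1776  0.1334] shift [-0.029 -0.027 -0.729] rot [-0.0014 -0.0017  0.0029] F [-0.07 -0.41  0.78] 0.00037326473274203393
```

```bash
python3 -m inch '{"translation":[[-0.03,-0.03,-0.3],[-0.03,-0.03,-0.6],[-0.03,-0.03,-0.69],[-0.03,-0.03,-0.69]],"rot":[[0,0,0],[0,0,0],[0,0,0],[0,0,0]],"jaw":[0,0,0,0]}'
for i in 1 2; do python3 -m inch '{"translation":[[0,0,-0.015],[0,0,-0.03],[0,0,-0.03]],"rot":[[0,0,0],[0,0,0],[0,0,0]],"jaw":[0,0,0]}'; done
python3 -c "
from h import *
go(-.065,-.083,.0605)"
```

```text
time: 2.3
ee_pos: [0.4838, -0.1816, 0.0647]
eef_rot: [0.651, 0.759, -0.0, -0.001]
ft_force: [-0.2, 0.4, 0.5]
width: 0.0003
time: 2.6
ee_pos: [0.4843, -0.182, 0.0627]
eef_rot: [0.651, 0.759, 0.0, -0.001]
ft_force: [0.2, -0.2, 0.4]
width: 0.0006
time: 2.9
ee_pos: [0.4848, -0.1821, 0.0609]
eef_rot: [0.651, 0.759, -0.0, 0.0]
ft_force: [-4.4, 1.0, 12.5]
width: 0.0008
t 2.9 pos [ 0.4848 -0.1821  0.0609] shift [-0.008  0.019 -0.004] rot [ 0.0001 -0.0001  0.0055] F [-4.39  0.97 12.54] 0.0007712006336491429
```

Near right is rigid: 12.5 N with no dip. Next I press near left.

```bash
python3 -m inch '{"translation":[[0,0,0.3],[-0.06,0.4,0.35],[-0.13,0.82,0.35],[-0.13,0.82,0.35]],"rot":[[0,0,0],[0,0,0],[0,0,0],[0,0,0]],"jaw":[0,0,0,0]}'
python3 -m inch '{"translation":[[-0.07,0.4,0],[-0.14,0.84,0],[-0.14,0.84,-0.2],[-0.14,0.84,-0.3],[-0.14,0.84,-0.3]],"rot":[[0,0,0],[0,0,0],[0,0,0],[0,0,0],[0,0,0]],"jaw":[0,0,0,0,0]}'
python3 -c "
from h import *
go(-.065,.083,.0605)"
```

```text
time: 3.3
ee_pos: [0.4716, -0.0947, 0.0964]
eef_rot: [0.648, 0.761, 0.0, -0.0]
ft_force: [0.2, -0.0, 0.2]
width: 0.0007
time: 3.8
ee_pos: [0.4567, -0.0115, 0.0651]
eef_rot: [0.649, 0.761, -0.0, -0.001]
ft_force: [0.5, 0.2, 0.1]
width: 0.0004
t 3.8 pos [ 0.4567 -0.0115  0.0651] shift [ 0.011 -0.048 -0.046] rot [-0.001  -0.0022 -0.0002] F [0.48 0.18 0.09] 0.00040326523802222127
```

```bash
python3 -m inch '{"translation":[[0.01,-0.05,-0.01],[0.01,-0.05,-0.025],[0.01,-0.05,-0.025]],"rot":[[0,0,0],[0,0,0],[0,0,0]],"jaw":[0,0,0]}'
python3 -m inch '{"translation":[[0,0,-0.01],[0,0,-0.02],[0,0,-0.02]],"rot":[[0,0,0],[0,0,0],[0,0,0]],"jaw":[0,0,0]}'
python3 -m inch '{"translation":[[0,0,-0.005],[0,0,-0.01],[0,0,-0.01]],"rot":[[0,0,0],[0,0,0],[0,0,0]],"jaw":[0,0,0]}'
```

```text
time: 4.1
ee_pos: [0.4579, -0.0174, 0.0628]
eef_rot: [0.649, 0.761, -0.0, -0.001]
ft_force: [-0.3, 0.6, -0.6]
width: 0.0002
time: 4.4
ee_pos: [0.4581, -0.0175, 0.061]
eef_rot: [0.649, 0.761, -0.0, -0.001]
ft_force: [0.8, -1.6, 1.4]
width: 0.0005
time: 4.7
ee_pos: [0.4582, -0.0175, 0.0608]
eef_rot: [0.649, 0.761, -0.001, -0.001]
ft_force: [-6.1, 0.0, 15.0]
width: 0.0004
```

Near left is rigid too (15 N). Next is far left.

```bash
python3 -m inch '{"translation":[[0,0,0.35],[0.3,0.05,0.35],[0.64,0.1,0.35],[0.64,0.1,0.35]],"rot":[[0,0,0],[0,0,0],[0,0,0],[0,0,0]],"jaw":[0,0,0,0]}'
python3 -m inch '{"translation":[[0.35,0.06,0],[0.64,0.11,0],[0.64,0.11,-0.2],[0.64,0.11,-0.31],[0.64,0.11,-0.31]],"rot":[[0,0,0],[0,0,0],[0,0,0],[0,0,0],[0,0,0]],"jaw":[0,0,0,0,0]}'
python3 -c "
from h import *
go(.065,.083,.0625)"
```

```text
time: 5.1
ee_pos: [0.5252, -0.0066, 0.0961]
eef_rot: [0.649, 0.761, 0.001, -0.0]
ft_force: [-0.1, 0.0, 0.1]
width: 0.0006
time: 5.6
ee_pos: [0.5872, 0.0042, 0.063]
eef_rot: [0.649, 0.761, -0.001, -0.002]
ft_force: [-0.3, -0.2, 0.1]
width: 0.0002
t 5.6 pos [0.5872 0.0042 0.063 ] shift [-0.011  0.    -0.005] rot [-0.0015 -0.0035  0.0007] F [-0.34 -0.18  0.11] 0.00020084822783255442
```

```bash
python3 -m inch '{"translation":[[-0.01,0,-0.01],[-0.01,0,-0.02],[-0.01,0,-0.02]],"rot":[[0,0,0],[0,0,0],[0,0,0]],"jaw":[0,0,0]}'
python3 -m inch '{"translation":[[0,0,-0.005],[0,0,-0.01],[0,0,-0.01]],"rot":[[0,0,0],[0,0,0],[0,0,0]],"jaw":[0,0,0]}'
python3 -m inch '{"translation":[[0,0,-0.005],[0,0,-0.01],[0,0,-0.01]],"rot":[[0,0,0],[0,0,0],[0,0,0]],"jaw":[0,0,0]}'
```

```text
time: 5.9
ee_pos: [0.5862, 0.004, 0.0616]
eef_rot: [0.649, 0.761, -0.0, -0.002]
ft_force: [0.3, 1.0, 0.4]
width: 0.0006
time: 6.2
ee_pos: [0.5865, 0.004, 0.061]
eef_rot: [0.649, 0.761, -0.0, -0.001]
ft_force: [-1.5, -0.6, 2.8]
width: 0.0008
time: 6.5
ee_pos: [0.5866, 0.004, 0.0601]
eef_rot: [0.649, 0.761, -0.0, -0.001]
ft_force: [-1.1, -0.3, 5.7]
width: 0.0003
```

```bash
python3 -m inch '{"translation":[[0,0,-0.005],[0,0,-0.01],[0,0,-0.01]],"rot":[[0,0,0],[0,0,0],[0,0,0]],"jaw":[0,0,0]}'
python3 -m inch '{"translation":[[0,0,-0.005],[0,0,-0.01],[0,0,-0.01]],"rot":[[0,0,0],[0,0,0],[0,0,0]],"jaw":[0,0,0]}'
```

```text
time: 6.8
ee_pos: [0.5866, 0.0041, 0.0592]
eef_rot: [0.649, 0.761, -0.0, -0.001]
ft_force: [-1.5, 1.0, 4.4]
width: 0.0005
time: 7.1
ee_pos: [0.5867, 0.0042, 0.0583]
eef_rot: [0.649, 0.761, -0.0, -0.001]
ft_force: [-1.3, -0.4, 5.4]
width: 0.0007
```

Far left gives at 4–6 N. I'll press a little deeper so the dip is clearly over 2 mm.

```bash
python3 -m inch '{"translation":[[0,0,-0.005],[0,0,-0.01],[0,0,-0.01]],"rot":[[0,0,0],[0,0,0],[0,0,0]],"jaw":[0,0,0]}'
python3 -m inch '{"translation":[[0,0,-0.004],[0,0,-0.008],[0,0,-0.008]],"rot":[[0,0,0],[0,0,0],[0,0,0]],"jaw":[0,0,0]}'
python3 -m inch '{"translation":[[0,0,0.2],[0,0,0.35],[0,0.25,0.35],[-0.07,0.46,0.35],[-0.07,0.46,0.35]],"rot":[[0,0,0],[0,0,0],[0,0,0],[0,0,0],[0,0,0]],"jaw":[0,0,0,0,0]}'
python3 - <<'E'
from h import *
go(.065,.129,.0625)
im=eyes.camera("top")[150:300,190:420];im2=eyes.camera("scene")[120:280,80:320]
cv2.imwrite("pics/c1.png",np.vstack([cv2.resize(im,(480,300),interpolation=2),cv2.resize(im2,(480,300),interpolation=2)]))
E
```

```text
time: 7.4
ee_pos: [0.5868, 0.0043, 0.0575]
eef_rot: [0.649, 0.761, -0.0, -0.001]
ft_force: [-3.0, 0.0, 6.5]
width: 0.0005
time: 7.7
ee_pos: [0.5869, 0.0043, 0.057]
eef_rot: [0.649, 0.761, -0.0, -0.001]
ft_force: [-2.4, 0.4, 7.4]
width: 0.0008
time: 8.2
ee_pos: [0.5791, 0.0541, 0.0924]
eef_rot: [0.647, 0.762, 0.001, -0.001]
ft_force: [-0.0, 0.8, 0.3]
width: 0.0004
t 8.2 pos [0.5791 0.0541 0.0924] shift [-0.003 -0.045 -0.299] rot [-0.0027 -0.0012 -0.0036] F [-0.04  0.77  0.35] 0.0003817068453883977
```

View pics/c1.png

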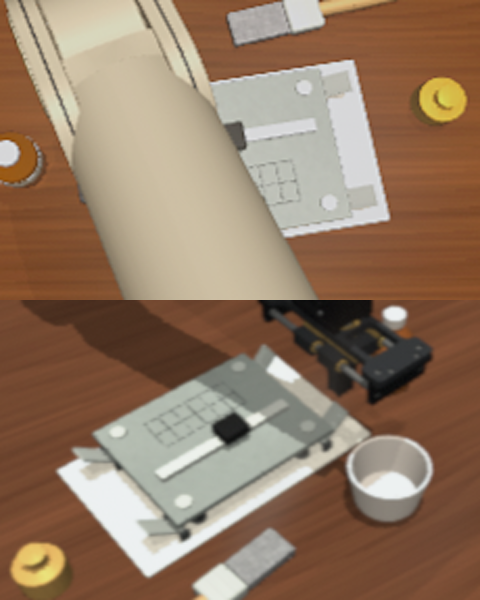

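The rocking corner is far left: it gave about 4 mm up to 7.4 N. In the picture the fingers stand over that corner's outer flap (lower panel, about (345,380)). Bottle and tub are clear and the other flaps are standing. Next I press the flap.

```bash
python3 -m inch '{"translation":[[0,-0.04,-0.1],[0,-0.04,-0.2],[0,-0.04,-0.27],[0,-0.04,-0.32],[0,-0.04,-0.37],[0,-0.04,-0.37]],"rot":[[0,0,0],[0,0,0],[0,0,0],[0,0,0],[0,0,0],[0,0,0]],"jaw":[0,0,0,0,0,0]}'
python3 -m inch '{"translation":[[0,0,-0.03],[0,0,-0.06],[0,0,-0.09],[0,0,-0.12],[0,0,-0.12]],"rot":[[0,0,0],[0,0,0],[0,0,0],[0,0,0],[0,0,0]],"jaw":[0,0,0,0,0]}'
python3 -c "
from h import *
go(.065,.129,.0265)"
```

```text
time: 8.9
ee_pos: [0.5799, 0.0475, 0.0548]
eef_rot: [0.648, 0.761, 0.0, -0.001]
ft_force: [-0.9, 0.4, 0.4]
width: 0.0006
time: 9.4
ee_pos: [0.5797, 0.0472, 0.0423]
eef_rot: [0.648, 0.761, 0.0, -0.001]
ft_force: [0.6, -0.1, 1.2]
width: 0.0002
t 9.4 pos [0.5797 0.0472 0.0423] shift [-0.009  0.025 -0.158] rot [-0.0017 -0.0017 -0.0009] F [ 0.6  -0.1   1.16] 0.0001746598177438638
```

```bash
python3 -m inch '{"translation":[[0,0.02,-0.03],[0,0.02,-0.06],[0,0.02,-0.09],[0,0.02,-0.12]],"rot":[[0,0,0],[0,0,0],[0,0,0],[0,0,0]],"jaw":[0,0,0,0]}'
python3 -m inch '{"translation":[[0,0,-0.02],[0,0,-0.03],[0,0,-0.035],[0,0,-0.035]],"rot":[[0,0,0],[0,0,0],[0,0,0],[0,0,0]],"jaw":[0,0,0,0]}'
python3 -c "
from h import *
go(.065,.129,.0265)"
```

```text
time: 9.8
ee_pos: [0.5797, 0.0496, 0.03]
eef_rot: [0.648, 0.761, 0.0, -0.001]
ft_force: [-0.7, 1.8, 1.9]
width: 0.0006
time: 10.2
ee_pos: [0.5797, 0.0498, 0.0269]
eef_rot: [0.648, 0.762, 0.0, -0.001]
ft_force: [-3.0, 1.9, 6.6]
width: 0.0005
t 10.2 pos [0.5797 0.0498 0.0269] shift [-0.008 -0.002 -0.004] rot [-0.0022 -0.0017 -0.0013] F [-3.01  1.9   6.59] 0.0005088570154365646
```

Stopped at the flat height (26.9 mm) with 6.6 N. I'll push slightly more, lift straight up and look.

```bash
python3 -m inch '{"translation":[[0,0,-0.005],[0,0,-0.01],[0,0,-0.01],[0,0,-0.01]],"rot":[[0,0,0],[0,0,0],[0,0,0],[0,0,0]],"jaw":[0,0,0,0]}'
python3 -m inch '{"translation":[[0,0,0.2],[0,0,0.5],[0,0,0.9],[0,0,1],[0,0,1]],"rot":[[0,0,0],[0,0,0],[0,0,0],[0,0,0],[0,0,0]],"jaw":[0,0,0,0,0]}'
python3 -m inch '{"translation":[[0,0,0.5],[-0.2,-0.5,0.8],[-0.5,-1,0.8],[-0.5,-1,0.8]],"rot":[[0,0,0],[0,0,0],[0,0,0],[0,0,0]],"jaw":[0,0,0,0]}'
python3 -m inch '{"translation":[[-0.2,-0.5,0],[-0.5,-1,0],[-0.5,-1,0]],"rot":[[0,0,0],[0,0,0],[0,0,0]],"jaw":[0,0,0]}'
python3 -m inch '{"translation":[[-0.2,-0.5,0],[-0.5,-1,0],[-0.5,-1,0]],"rot":[[0,0,0],[0,0,0],[0,0,0]],"jaw":[0,0,0]}'
python3 -m inch '{"translation":[[-0.2,-0.5,0],[-0.5,-1,0],[-0.5,-1,0]],"rot":[[0,0,0],[0,0,0],[0,0,0]],"jaw":[0,0,0]}'
python3 - <<'E'
from h import *
go(.065,.129,.0265)
im=eyes.camera("top")[130:300,180:420];im2=eyes.camera("scene")[120:280,80:320]
cv2.imwrite("pics/c2.png",np.vstack([cv2.resize(im,(420,297),interpolation=2),cv2.resize(im2,(450,300),interpolation=2)[:,:420]]))
E
```

```text
time: 10.6
ee_pos: [0.5797, 0.0499, 0.0267]
eef_rot: [0.648, 0.762, 0.0, -0.001]
ft_force: [-4.3, -0.2, 11.1]
width: 0.0003
time: 11.1
ee_pos: [0.5807, 0.0496, 0.1283]
eef_rot: [0.648, 0.761, 0.001, 0.0]
ft_force: [-0.8, -0.1, -0.7]
width: 0.0007
time: 11.5
ee_pos: [0.5288, -0.0553, 0.2073]
eef_rot: [0.65, 0.76, -0.0, 0.0]
ft_force: [0.0, -0.0, -0.5]
width: 0.0006
time: 11.8
ee_pos: [0.4754, -0.1604, 0.2052]
eef_rot: [0.653, 0.758, -0.002, -0.001]
ft_force: [0.4, 0.8, -0.1]
width: 0.0
time: 12.1
ee_pos: [0.4214, -0.2651, 0.2031]
eef_rot: [0.655, 0.755, -0.003, -0.003]
ft_force: [0.9, 0.2, 0.2]
width: 0.0007
time: 12.4
ee_pos: [0.3669, -0.3693, 0.2008]
eef_rot: [0.658, 0.753, -0.004, -0.004]
ft_force: [0.3, -0.2, -0.1]
width: 0.0003
t 12.4 pos [ 0.3669 -0.3693  0.2008] shift [ 2.119  4.19  -1.743] rot [ 0.0008 -0.0111  0.0226] F [ 0.32 -0.23 -0.13] 0.00034239851139813537
```

View pics/c2.png

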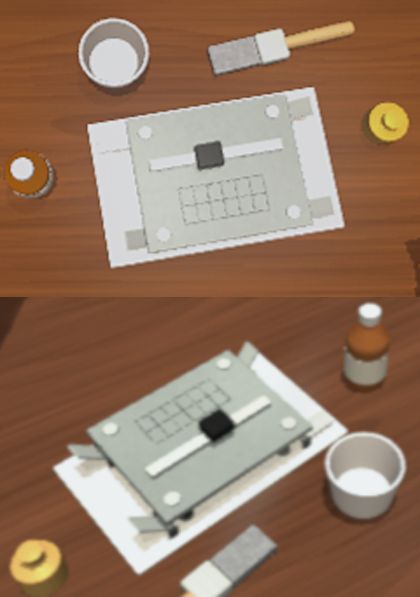

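The far-left flap now lies flat: in the top panel it is a pale leaf at about (110,140), and in the lower panel nothing stands up at about (325,425). The other three flaps still stand, and the trimmer and bystanders are where they were. I'll compare pixels quickly with the first picture and hand in.

Run:
```python
from h import *
a=cv2.imread("pics/top0.png");b=eyes.camera("top")
d=cv2.absdiff(a,b).max(2)[130:300,180:420]; m=(d>40).astype(np.uint8)
n,_,st,ce=cv2.connectedComponentsWithStats(m)
print([(st[i,4],(ce[i]+[180,130]).round()) for i in range(1,n) if st[i,4]>6])
print(r.close_job())
```

```text
[(np.int32(119), array([247., 210.])), (np.int32(12), array([418., 298.]))]
the job is handed in; nothing more can be done
None
```

I found the rocking corner, far left, pressed its shim flap flat and handed the job in at about 12.5 s. The hand-in gives no verdict.

- **Finding the corner:** near right and near left were rigid, taking 12.5 N and 15 N with almost no travel. Far left sank about 4 mm as the push rose from about 3 to 7.4 N. I did not press far right, since the rocking foot was already found.
- **Pressing the flap:** I pressed the far-left flap until it stopped, with the fingertips about 15.7 mm above the bench (flat is 15.5 mm), at 11 N. I then lifted clear. The flap's angle cannot be read directly; the height and the pictures both say it is flat.
- **Last checks:** comparing the top view with the first picture, the only change around the work was at the far-left flap. A small second patch in the crop's corner is where the arm and its shadow come into view. The other three flaps still stand, the trimmer and bystanders have not visibly moved, and the arm is clear of everything. No check failed or disagreed.

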